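# Pack the checked hardware from the returns rack into the toolbox in log order

## Task

The four pieces of climbing hardware in the trays of the plywood returns rack lie in the order of the inspection sheet. Move them into the row of four bays in the open aluminium toolbox, one to a bay and in the same order from left to right as they lie in the rack, each set down gently (not dropped) and lying flat in the middle of its bay, the same way up as it lay in its tray. Let go of everything and leave it at rest.

Things in the scene. Friction and masses are not known exactly. Their poses are not given: they have to be found in the camera images.
- rack: source: fixed plywood carrier 217 (x) x 360 (y) mm, board 12 mm thick, end cheeks 34 mm high. Origin: centre of underside; y axis along the row, to the left end seen from the robot. Tray centres at x = -29.5, y = +129, +43, -43, -129 mm. The strip behind them (x +51 to +103 mm) holds a carabiner and two black guards, top 38 mm above the bench; a file and a tin lie behind
- tray_descender: one of four identical open white plastic trays fixed in a row on the rack: 150 (x) x 85 (y) x 15 mm high, walls 2 mm, floor 3 mm thick; the one in which the descender lies at the start. Origin: centre of its underside, 12 mm above the bench. Does not move
- tray_ice_screw: one of four identical open white plastic trays fixed in a row on the rack: 150 (x) x 85 (y) x 15 mm high, walls 2 mm, floor 3 mm thick; the one in which the ice screw lies at the start. Origin: centre of its underside, 12 mm above the bench. Does not move
- tray_piton: one of four identical open white plastic trays fixed in a row on the rack: 150 (x) x 85 (y) x 15 mm high, walls 2 mm, floor 3 mm thick; the one in which the piton lies at the start. Origin: centre of its underside, 12 mm above the bench. Does not move
- tray_hex: one of four identical open white plastic trays fixed in a row on the rack: 150 (x) x 85 (y) x 15 mm high, walls 2 mm, floor 3 mm thick; the one in which the hex chock lies at the start. Origin: centre of its underside, 12 mm above the bench. Does not move
- toolbox: target: fixed aluminium box 217 x 352 (y), rim 85 mm high, walls 4 mm, lid folded back at +x. Origin: centre of underside; y to the left end seen from the robot. Grey floor 45 mm above the bench. Four bays 150 (x) x 83 (y), centres x = -29.5, y = +129, +43, -43, -129 mm, dividers 3 mm thick, 16 high. Far trough (x +49 to +104) holds a red belay device and a brush, top 100 mm above the bench
- descender: aluminium figure-eight descender lying flat, 11 mm thick, 124 mm long in x, 120 g. Big ring (56 mm outside) towards -x, small ring (38 mm) towards +x, joined by a straight waist 16 mm wide in y from x = -5 to +24 mm; grip across the waist at x = +9.5 mm. Origin: midway along it, on its underside; z up. Its x lies along the tray's x within 0.1 rad
- ice_screw: steel ice screw lying along x, 126 mm long, 140 g: tube 16 mm in diameter, axis 9 mm above the underside, plain from x = -45 to +18 mm (grip at -6 to 0), threaded (18 mm) to the tip at x = +62 mm; at x = -47 mm a dark hanger plate, 24 mm high, y = -12 to +28 mm. Origin: under the tube's axis; z up. Its x lies along the tray's x within 0.15 rad
- piton: dark steel angle piton lying along x, 124 mm long, 110 g: blade 18 mm wide, 10 mm high from x = -26 to +23 mm (grip across it at -5 to 0), tapering to a point at x = +62 mm; anvil block 24 mm wide, 14 mm high at x = -30 mm, beyond it a flat eye ring of 34 mm to x = -63 mm. Origin: on its underside; z up. Its x lies along the tray's x within 0.2 rad
- hex: hex chock without cord: hexagonal aluminium tube standing on end, open above, 30 mm high, 36 mm across flats, 41.5 mm across corners, wall 4 mm, 90 g. Origin: centre of its underside; z up. Two flats face its +x and -x: grip across these, where the tray leaves most room. Its x lies along the tray's x within 0.35 rad

How it is judged:
At the end, for the whole second after the job is handed in: Each piece is in the toolbox bay whose place in the row (first to fourth from the left) is that of the tray it started in: its origin within 15 mm across and 20 mm along of the bay's centre and within 6 mm of the liner's height, upright within 0.15 rad, released and at rest (((y of tray_descender in the frame of rack between 0.109 and 0.149 m and y of descender in the frame of toolbox between 0.114 and 0.144 m) or (y of tray_descender in the frame of rack between 0.023 and 0.063 m and y of descender in the frame of toolbox between 0.028 and 0.058 m) or (y of tray_descender in the frame of rack between -0.063 and -0.023 m and y of descender in the frame of toolbox between -0.058 and -0.028 m) or (y of tray_descender in the frame of rack between -0.149 and -0.109 m and y of descender in the frame of toolbox between -0.144 and -0.114 m)) and x of descender in the frame of toolbox between -0.0495 and -0.0095 m and z of descender in the frame of toolbox between 0.039 and 0.051 m and angle between each of descender, ice_screw, piton, hex's own z axis and vertical below 0.15 rad and linear speed of each of descender, ice_screw, piton, hex below 0.02 m/s and angular speed of each of descender, ice_screw, piton, hex below 0.2 rad/s and contact force between the fingers and descender below 0.05 N and ((y of tray_ice_screw in the frame of rack between 0.109 and 0.149 m and y of ice_screw in the frame of toolbox between 0.114 and 0.144 m) or (y of tray_ice_screw in the frame of rack between 0.023 and 0.063 m and y of ice_screw in the frame of toolbox between 0.028 and 0.058 m) or (y of tray_ice_screw in the frame of rack between -0.063 and -0.023 m and y of ice_screw in the frame of toolbox between -0.058 and -0.028 m) or (y of tray_ice_screw in the frame of rack between -0.149 and -0.109 m and y of ice_screw in the frame of toolbox between -0.144 and -0.114 m)) and x of ice_screw in the frame of toolbox between -0.0495 and -0.0095 m and z of ice_screw in the frame of toolbox between 0.039 and 0.051 m and contact force between the fingers and ice_screw below 0.05 N and ((y of tray_piton in the frame of rack between 0.109 and 0.149 m and y of piton in the frame of toolbox between 0.114 and 0.144 m) or (y of tray_piton in the frame of rack between 0.023 and 0.063 m and y of piton in the frame of toolbox between 0.028 and 0.058 m) or (y of tray_piton in the frame of rack between -0.063 and -0.023 m and y of piton in the frame of toolbox between -0.058 and -0.028 m) or (y of tray_piton in the frame of rack between -0.149 and -0.109 m and y of piton in the frame of toolbox between -0.144 and -0.114 m)) and x of piton in the frame of toolbox between -0.0495 and -0.0095 m and z of piton in the frame of toolbox between 0.039 and 0.051 m and contact force between the fingers and piton below 0.05 N and ((y of tray_hex in the frame of rack between 0.109 and 0.149 m and y of hex in the frame of toolbox between 0.114 and 0.144 m) or (y of tray_hex in the frame of rack between 0.023 and 0.063 m and y of hex in the frame of toolbox between 0.028 and 0.058 m) or (y of tray_hex in the frame of rack between -0.063 and -0.023 m and y of hex in the frame of toolbox between -0.058 and -0.028 m) or (y of tray_hex in the frame of rack between -0.149 and -0.109 m and y of hex in the frame of toolbox between -0.144 and -0.114 m)) and x of hex in the frame of toolbox between -0.0495 and -0.0095 m and z of hex in the frame of toolbox between 0.039 and 0.051 m and contact force between the fingers and hex below 0.05 N); the robot touches nothing.
It fails at once if the descender is dropped or thrown: it falls freely, touching nothing, from more than about 25 mm (contact force between descender and anything else below 0.02 N and linear speed of descender above 0.7 m/s).
It fails at once if the ice screw is dropped or thrown: it falls freely, touching nothing, from more than about 25 mm (contact force between ice_screw and anything else below 0.02 N and linear speed of ice_screw above 0.7 m/s).
It fails at once if the piton is dropped or thrown: it falls freely, touching nothing, from more than about 25 mm (contact force between piton and anything else below 0.02 N and linear speed of piton above 0.7 m/s).
It fails at once if the hex is dropped or thrown: it falls freely, touching nothing, from more than about 25 mm (contact force between hex and anything else below 0.02 N and linear speed of hex above 0.7 m/s).
It also fails if it takes over 106 s, if anything falls off the work surface, if the arm or the gripper's body presses on something with over 40 N, if the wrist force passes 120 N, or if a joint passes its speed limit or range.

## Robot

A 6-joint arm with a two-finger parallel gripper is mounted at the origin on the work surface. World frame = base frame: x ahead of the robot, y to its left, z up, the work surface at z = 0. Lengths are in m, angles in rad, forces in N, time in s.
With the tool pointing down it reaches from about 0.35 to 0.875 m from the base axis. Payload 4.2 kg.
Tool frame: the origin (TCP) lies on the centre line of the jaws, within the pads' length; the fingertips stand 19 mm ahead of it and the grasp point (between the pads) is the TCP; z points along the fingers, y is the line along which they close (so a half turn about z gives the same grasp; the last joint's range is limited). The gripper opens to 87 mm and grips with 3 to 60 N. Pads are 19 mm wide; open, the fingers measure 117 mm over their backs; the gripper's body (75 mm by 190 mm) begins 51 mm behind the grasp point.
Start: joints at [1.399, 0.385, 0.008, 0, -1.194, -0.259], TCP at [0.261, 0.568, 0.203] pointing down, gripper open.
Joint ranges: [-3.14, 3.14], [-1.21, 2.06], [-1.07, 1.41], [-3.16, 2.05], [-2.99, -0.16], [-3.1, 3.1]. Speed limits (rad/s): [2.79, 2.79, 3.14, 3.14, 3.14, 3.14].

## Interface

Orientations are given as a unit quaternion [x, y, z, w].
In Python, from rig import ctrl gives the robot as it stands. Calls block until the motion is done:
- ctrl.movep(position, orientation): joint-space move of the TCP to a pose.
- ctrl.move_linear(position, rot=None, vel=0.15, until_force=None): straight line of the TCP; rot=None keeps the orientation; vel is the mean speed in m/s. With until_force (N) it stops when the force on the tool has changed by that much, and returns True; else False.
- ctrl.movej(angles): joint-space move.
- ctrl.grip(opening, strength=None): finger opening in m; strength is the grip in N (None keeps the last); returns when the fingers have stopped.
- ctrl.pause(seconds).
- ctrl.ik(position, orientation): joint angles nearest the present ones, or None.
- ctrl.get_obs(): the state.
- ctrl.snapshot(name): name is "scene" or "top" or "wrist"; returns the picture (480x640x3 uint8, red, green, blue); there is no depth.
- ctrl.camera_params(name): a dict with "mtx" (3x3 intrinsics, pixels), "dist" ([k1, k2, p1, p2, k3] as OpenCV has them; the pictures are not rectified), "T" (4x4, takes a point from camera to world coordinates). Camera axes: x right, y up, looking along -z (the intrinsics and any distortion apply to the point x, -y, -z); pixel columns grow to the right and rows downward; lengths in m; the calibration is good to about 2 mm. A picture is of the moment at which its call begins: read the wrist's pose just before it. camera_params takes no time and is no camera call; for the wrist camera it gives the pose at the moment of the call.
A pose or a line that the arm cannot do raises ctrl.MotionError and nothing moves.
- ctrl.finish_job(): hands the job in; it is judged then, once.
The state is a dict: "time_s": time; "qpos": joint angles; "qvel": joint speeds; "joint_torque": joint torques, N m; "tool_pos": TCP position; "ee_rot": TCP orientation; "contact_force": force on the tool from outside, world axes, zero at the start; "moment": the same for the moment, N m; "opening": finger opening in m; "grip_force": force on a finger pad.
Only numpy, scipy, OpenCV 4.12 (cv2) and the standard library are available. Lean on these libraries where they do the work, as an engineer would, in place of code of your own. Each camera call takes 0.05 s, during which the arm holds its last target. There are 200 camera calls.

## Working session

There is one attempt and no reset: what is moved stays moved. The work goes in short steps, each a Python script; the robot and the scene stay as the last script left them, time stands still between calls to the robot, and variables do not carry over. Pictures are saved under pics/ and viewed, at most 14 in all, crops included, and the job is handed in when it is done.

```bash
mkdir -p pics; ls; python3 - <<'E'
from rig import ctrl
import cv2
for n in ("scene","top","wrist"):
    p=ctrl.camera_params(n); print(n,p["mtx"].tolist() if hasattr(p["mtx"],'tolist') else p["mtx"],p["dist"]); print(p["T"])
    im=ctrl.snapshot(n); cv2.imwrite(f"pics/{n}0.png",im[:,:,::-1])
o=ctrl.get_obs(); print(o)
E
```

```text
pics
scene [[622.6651758866176, 0.0, 325.33902833065025], [0.0, 622.6651758866176, 240.81097237647765], [0.0, 0.0, 1.0]] [-0.17997955  0.          0.          0.          0.        ]
[[ 0.43864718 -0.60549497  0.66405158  1.299343  ]
 [ 0.89857276  0.30577998 -0.31474689 -0.38223891]
 [-0.01247602  0.73476149  0.67821081  0.83958987]
 [ 0.          0.          0.          1.        ]]
top [[589.985192485928, 0.0, 316.8730850906146], [0.0, 589.985192485928, 241.70084386575004], [0.0, 0.0, 1.0]] [-0.04761127  0.          0.          0.          0.        ]
[[-2.83457792e-02  9.92035850e-01 -1.22724854e-01  3.62060564e-01]
 [-9.99595294e-01 -2.84261701e-02  1.09617288e-03  1.57717796e-03]
 [-2.40115479e-03  1.22706258e-01  9.92440128e-01  1.36951661e+00]
 [ 0.00000000e+00  0.00000000e+00  0.00000000e+00  1.00000000e+00]]
wrist [[429.8102330181243, 0.0, 319.14982359446077], [0.0, 429.8102330181243, 245.49021526529123], [0.0, 0.0, 1.0]] [-0.0874406  0.         0.         0.         0.       ]
[[-0.41797463  0.87734212  0.23572869  0.32567315]
 [-0.90845803 -0.40397311 -0.1072834   0.5393169 ]
 [ 0.00110381 -0.25899136  0.96587901  0.38359718]
 [ 0.          0.          0.          1.        ]]
{'time_s': 0.15, 'qpos': array([ 1.39859663e+00,  3.85403493e-01,  6.92880871e-03, -2.88209830e-04,
       -1.19396206e+00, -2.58614267e-01]), 'qvel': array([-0.00043346, -0.00227716,  0.00296209,  0.00167801,  0.00109758,
       -0.00152786]), 'joint_torque': array([-1.27418554e-05, -3.91054666e+01,  1.87586546e+01,  4.22234952e+00,
        1.23595406e-02, -1.40856982e-04]), 'tool_pos': array([0.26080512, 0.5674657 , 0.20230185]), 'ee_rot': array([ 9.76877788e-01, -2.13796856e-01, -9.83971844e-05,  8.25228468e-04]), 'contact_force': array([-0.14987057,  0.00686782,  0.16475277]), 'moment': array([-0.05551581,  0.00731034, -0.01157645]), 'grip_force': 0.0, 'opening': 0.08742023067223662}
```

View pics/top0.png

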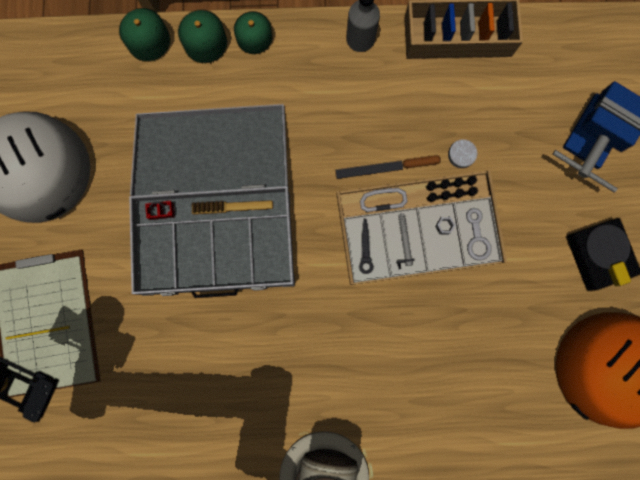

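View pics/scene0.png

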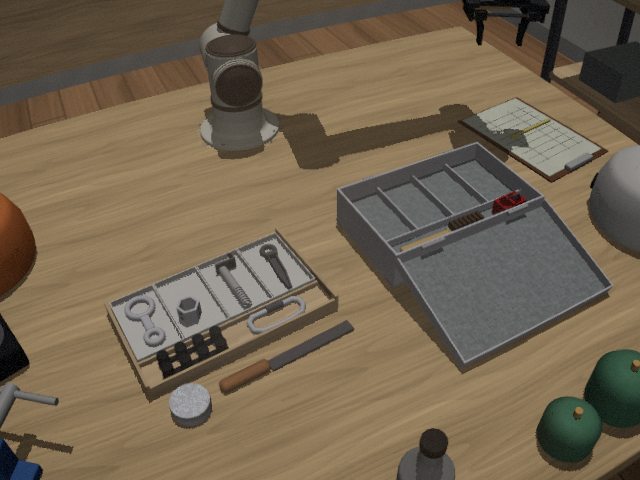

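The order from left (+y) to right is piton, ice screw, hex, descender. The toolbox is around px (213,240) and the rack around (421,228) in the top view. Next I'll take closer wrist views.

```bash
cat > h.py <<'E'
import numpy as np, cv2
from scipy.spatial.transform import Rotation as R
from rig import ctrl
def ray(p,uv,z):
    n=cv2.undistortPoints(np.float64(uv).reshape(-1,1,2),np.array(p["mtx"]),np.array(p["dist"])).reshape(-1,2)
    T=np.array(p["T"]); d=np.c_[n[:,0],-n[:,1],-np.ones(len(n))]@T[:3,:3].T
    return T[:3,3]+d*((np.reshape(z,(-1,1))-T[2,3])/d[:,2:])
def proj(p,X):
    T=np.array(p["T"]); c=(np.atleast_2d(X)-T[:3,3])@T[:3,:3]; c=c*[1,-1,-1]
    return cv2.projectPoints(c.reshape(-1,1,3),np.zeros(3),np.zeros(3),np.array(p["mtx"]),np.array(p["dist"]))[0].reshape(-1,2)
def down(yaw):  # tool y axis (closing line) at angle yaw from world y; tool x along world x at yaw 0
    return (R.from_euler('z',yaw)*R.from_euler('x',np.pi)).as_quat()
def pose2d(model,meas): # rigid fit
    m=np.asarray(model)[:,:2];w=np.asarray(meas)[:,:2];a=m-m.mean(0);b=w-w.mean(0)
    th=np.arctan2((a[:,0]*b[:,1]-a[:,1]*b[:,0]).sum(),(a*b).sum())
    t=w.mean(0)-R2(th)@m.mean(0); return t,th,np.linalg.norm(m@R2(th).T+t-w,axis=1)
def R2(t): return np.array([[np.cos(t),-np.sin(t)],[np.sin(t),np.cos(t)]])
E
python3 - <<'E'
from h import *
p=ctrl.camera_params("top")
print(ray(p,[(339,192),(489,174),(503,262),(351,283)],.034).round(3))
print(ray(p,[(133,293),(295,283),(288,188),(132,191)],.085).round(3))
for y in (0,):
  for q in ((.5,-.2,.35),(.5,.25,.35)): print(ctrl.ik(q,down(0)))
E
```

```text
[[ 0.641 -0.054  0.034]
 [ 0.674 -0.404  0.034]
 [ 0.468 -0.423  0.034]
 [ 0.431 -0.074  0.034]]
[[0.42  0.405 0.085]
 [0.432 0.05  0.085]
 [0.643 0.061 0.085]
 [0.647 0.409 0.085]]
[-7.92280992e-02  1.68120110e-01  6.91594384e-02  4.44089210e-16
 -1.47183565e+00  1.65002443e+00]
[ 7.53550250e-01  2.06052768e-01  1.16582618e-01  4.44089210e-16
 -1.48132618e+00  8.17246077e-01]
```

```bash
python3 - <<'E'
from h import *
import pickle
P={}
for n,q in (("box",(.41,.231,.29)),("rack",(.42,-.24,.22))):
    ctrl.movep(q,down(0.0)); ctrl.pause(.2)
    P[n]=ctrl.camera_params("wrist"); cv2.imwrite(f"pics/{n}.png",ctrl.snapshot("wrist")[:,:,::-1])
pickle.dump(P,open("P.pkl","wb")); print(ctrl.get_obs()["time_s"],ctrl.get_obs()["qpos"])
E
```

```text
3.8 [-1.81189248e-01  1.29065513e-01 -2.98392351e-01 -1.99332555e-05
 -1.14313733e+00  1.75320295e+00]
```

View pics/box.png

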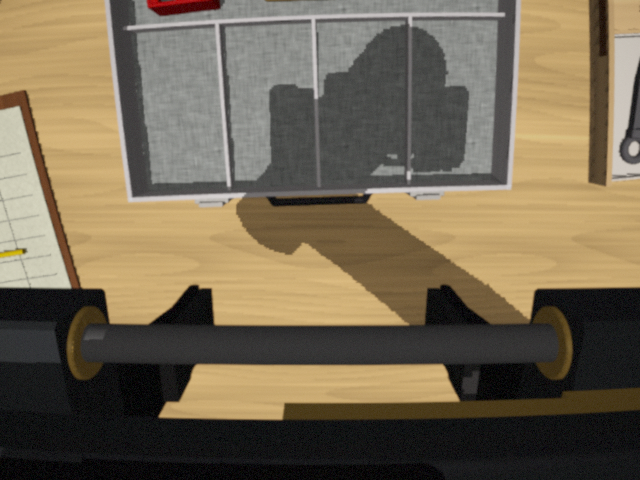

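View pics/rack.png

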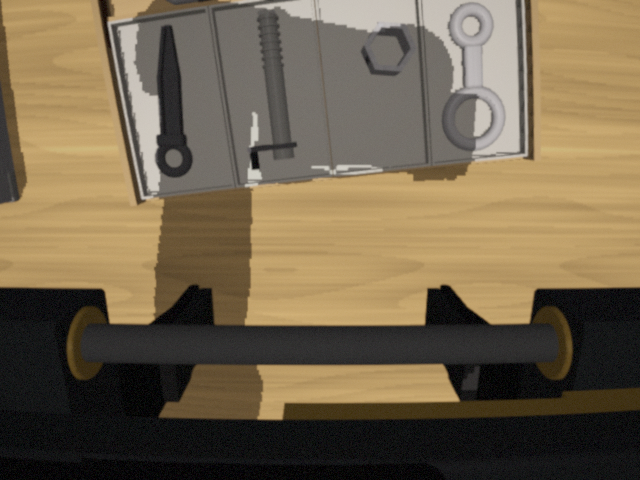

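```bash
python3 - <<'E'
import cv2,numpy as np
a=cv2.imread("pics/rack.png")[0:210,100:545]; b=cv2.imread("pics/box.png")[0:210,95:540]
for n,i,o in(("rackz",a,100),("boxz",b,95)):
    i=cv2.resize(i,None,fx=1.78,fy=1.78,interpolation=cv2.INTER_CUBIC); i=cv2.convertScaleAbs(i,alpha=1.4)
    for k in range(0,460,20):
        x=int((k)*1.78); cv2.line(i,(x,0),(x,6),(0,0,255),1); cv2.putText(i,str(k+o),(x,14),0,.3,(0,0,255))
    for k in range(0,210,20): cv2.putText(i,"-"+str(k),(0,int(k*1.78)+3),0,.3,(0,0,255))
    cv2.imwrite(f"pics/{n}.png",i)
E
```

```text
(no output)
```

View pics/rackz.png

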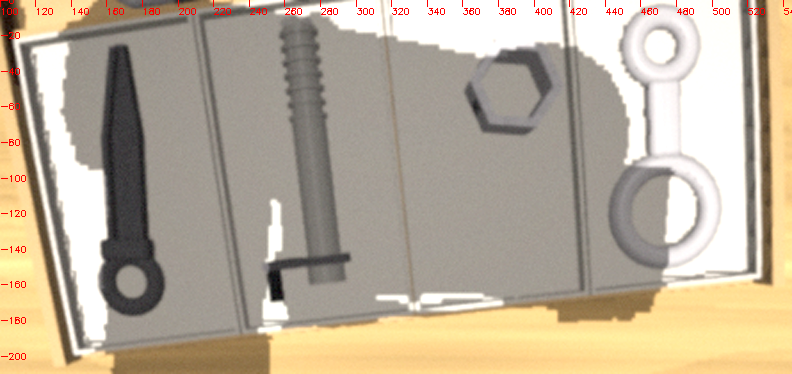

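View pics/boxz.png

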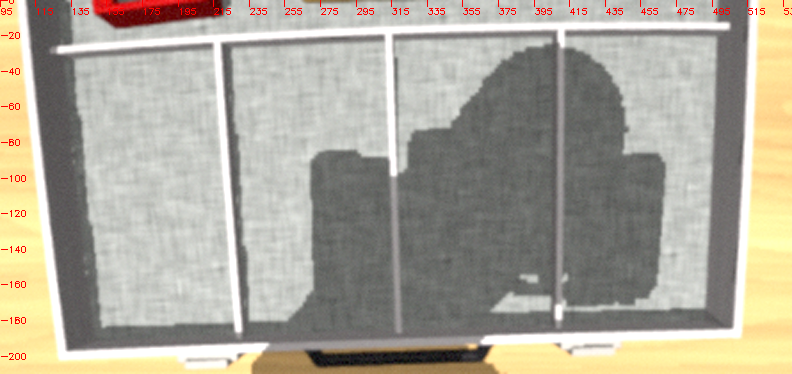

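```bash
cat > m.py <<'E'
from h import *
import pickle
P=pickle.load(open("P.pkl","rb")); S=1.78
def w(n,uv,z,o): return ray(P[n],np.float64(uv)/S+[o,0],z)
L={}
def fit(n,model,uv,z,cam="rack",o=100):
    t,th,r=pose2d(model,w(cam,uv,z,o)); L[n]=(t,th); print(n,t.round(4),round(th,3),"res mm",(r*1e3).round(1))
fit("piton",[(.062,0),(-.046,0)],[(120,46),(131,286)],.020)
fit("ice_screw",[(.062,0),(-.064,0)],[(297,16),(327,280)],.024)
fit("descender",[(.043,0),(-.034,0)],[(661,45),(665,210)],.0205)
a=np.deg2rad(np.arange(30,390,60)); C=np.c_[np.cos(a),np.sin(a)]*.02075  # corners, flats on +-x
# image order: +x up, +y left
fit("hex",C[[0,1,2,3,4,5]],[(488,53),(467,90),(485,126),(532,123),(553,85),(536,48)],.045)
fit("toolbox",[(.0475,.086),(.0475,0),(.0475,-.086),(-.1045,.086),(-.1045,0),(-.1045,-.086)],[(218,42),(390,33),(561,28),(239,332),(398,332),(558,325)],.061,"box",95)
fit("rim",[(-.1085,.176),(-.1085,-.176)],[(65,352),(741,336)],.085,"box",95)
fit("rack",[(-.1045,.1715),(-.1045,-.1715)],[(75,355),(765,275)],.027)
if __name__=="__main__":
    im=cv2.imread("pics/rack.png"); im=cv2.resize(im,None,fx=S,fy=S,interpolation=cv2.INTER_CUBIC)
    def line(n,pts,z,c=(0,0,255),cl=True):
        t,th=L[n]; X=np.c_[np.asarray(pts)@R2(th).T+t,np.full(len(pts),z)]
        cv2.polylines(im,[np.int32(proj(P["rack"],X)*S*16)],cl,c,1,cv2.LINE_AA,4)
    line("piton",[(-.026,.009),(.023,.009),(.062,0),(.023,-.009),(-.026,-.009)],.025)
    line("ice_screw",[(-.045,.008),(.018,.008),(.062,.009),(.062,-.009),(.018,-.008),(-.045,-.008)],.024)
    line("ice_screw",[(-.047,.028),(-.047,-.012)],.039,(0,255,0))
    k=np.linspace(0,6.3,60); c=np.c_[np.cos(k),np.sin(k)]
    line("descender",c*.028+[-.034,0],.0205); line("descender",c*.019+[.043,0],.0205); line("descender",[(-.005,.008),(.024,.008),(.024,-.008),(-.005,-.008)],.026)
    line("hex",C,.045); line("hex",C,.015,(0,255,0)); line("piton",c*.017+[-.046,0],.02)
    cv2.imwrite("pics/ov.png",im[0:374,178:970])
E
python3 m.py
```

```text
piton [ 0.5152 -0.11  ] -0.017 res mm [2.1 2.1]
ice_screw [ 0.5307 -0.2012] 0.1 res mm [2.6 2.6]
descender [ 0.5376 -0.3686] 0.091 res mm [0.5 0.5]
hex [ 0.5548 -0.2905] 0.03 res mm [3.4 1.9 2.1 2.9 2.  1.9]
toolbox [0.5334 0.2365] 0.03 res mm [2.6 1.9 1.2 3.2 0.5 1.9]
rim [0.5357 0.2339] 0.025 res mm [1.8 1.8]
rack [ 0.5577 -0.239 ] 0.118 res mm [0.7 0.7]
```

View pics/ov.png

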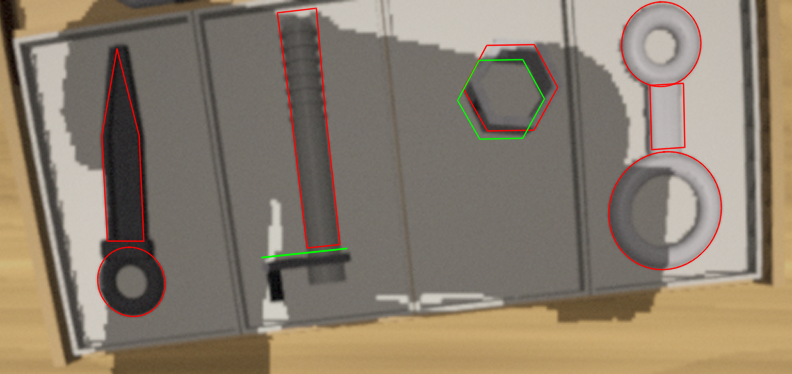

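```bash
cat > go.py <<'E'
from m import L
from h import *
box,byaw=np.array([.5345,.235]),.028
RK=(np.array([.556,-.239]),.108)
Y=dict(piton=.129,ice_screw=.043,hex=-.043,descender=-.129)
G=dict(piton=(-.0025,.019),ice_screw=(-.003,.017),hex=(0,.036),descender=(.0095,.017)) # grip x, width
def rel(n): t,th=L[n]; return R2(RK[1]).T@(t-RK[0])-[-.0295,Y[n]], th-RK[1]
def run(n,zg=.0365,op=.036):
    t,th=L[n]; gx,wd=G[n]; turn=0
    if n=="hex": op=.052; turn=-np.pi/2
    g=t+R2(th)@[gx,0]; d=box+R2(byaw)@[-.0295,Y[n]]+R2(byaw)@[gx,0]
    hi=.20
    ctrl.grip(op,40); ctrl.movep([*g,.12],down(th+turn))
    ctrl.move_linear([*g,zg+.012],vel=.12)
    print("touch on descent",ctrl.move_linear([*g,zg],vel=.04,until_force=6))
    ctrl.grip(0,40); o=ctrl.get_obs(); print(n,"opening",o["opening"].round(4),"grip",o["grip_force"],"expect",wd,o["tool_pos"].round(4))
    if o["opening"]<wd-.006: print("MISSED"); return
    ctrl.move_linear([*g,hi],vel=.12)
    ctrl.movep([*d,hi],down(byaw+turn)); print("held",ctrl.get_obs()["opening"].round(4))
    zp=.045+zg-.015
    ctrl.move_linear([*d,zp+.012],vel=.12)
    print("contact",ctrl.move_linear([*d,zp-.002],vel=.03,until_force=3),ctrl.get_obs()["tool_pos"].round(4),"planned z",zp)
    ctrl.pause(.2); ctrl.grip(op,40); ctrl.pause(.2)
    ctrl.move_linear([*d,hi],vel=.12); print("t",ctrl.get_obs()["time_s"])
E
python3 - <<'E'
from go import *
for n in L:
    if n in Y: print(n,rel(n)[0].round(4),round(rel(n)[1],3))
for n in Y:
    t,th=L[n]; d=box+[-.03,Y[n]]
    for turn in (0,-np.pi/2,np.pi/2): print(n,turn,[None if (q:=ctrl.ik([*x,.05],down(turn))) is None else q.round(2)[[3,5]] for x in (t,d)])
E
```

```text
piton [ 0.5152 -0.11  ] -0.017 res mm [2.1 2.1]
ice_screw [ 0.5307 -0.2012] 0.1 res mm [2.6 2.6]
descender [ 0.5376 -0.3686] 0.091 res mm [0.5 0.5]
hex [ 0.5548 -0.2905] 0.03 res mm [3.4 1.9 2.1 2.9 2.  1.9]
toolbox [0.5334 0.2365] 0.03 res mm [2.6 1.9 1.2 3.2 0.5 1.9]
rim [0.5357 0.2339] 0.025 res mm [1.8 1.8]
rack [ 0.5577 -0.239 ] 0.118 res mm [0.7 0.7]
piton [0.0028 0.0036] -0.125
ice_screw [ 0.0084 -0.0027] -0.008
descender [-0.0028  0.0021] -0.017
hex [ 0.0228 -0.0081] -0.078
piton 0 [array([0.  , 1.47]), array([0.  , 0.69])]
piton -1.5707963267948966 [array([ 0. , -0.1]), array([ 0.  , -0.88])]
piton 1.5707963267948966 [array([0.  , 3.04]), array([0.  , 2.26])]
ice_screw 0 [array([0.  , 1.65]), array([0.  , 0.79])]
ice_screw -1.5707963267948966 [array([0.  , 0.08]), array([ 0.  , -0.78])]
ice_screw 1.5707963267948966 [array([ 0.  , -3.06]), array([0.  , 2.36])]
hex 0 [array([0. , 1.8]), array([0.  , 0.91])]
hex -1.5707963267948966 [array([0.  , 0.22]), array([ 0.  , -0.66])]
hex 1.5707963267948966 [array([ 0.  , -2.92]), array([0.  , 2.48])]
descender 0 [array([0.  , 1.92]), array([0.  , 1.05])]
descender -1.5707963267948966 [array([0.  , 0.35]), array([ 0.  , -0.52])]
descender 1.5707963267948966 [array([-0.  , -2.79]), array([0.  , 2.62])]
```

```bash
python3 - <<'E' | grep -v res
from go import *
run("piton")
E
```

```text
touch on descent FalseTraceback (most recent call last):
  File "<stdin>", line 2, in <module>
  File "go.py", line 16, in run
    ctrl.grip(0,40); o=ctrl.get_obs(); print(n,"opening",o["opening"].round(4),"grip",o["grip_force"],"expect",wd,o["tool_pos"].round(4))
                                                         ^^^^^^^^^^^^^^^^^^
AttributeError: 'float' object has no attribute 'round'
```

```bash
sed -i 's/\["opening"\]\.round(4)/["opening"]/g; s/def run(n,zg=.0365,op=.036)/def run(n,zg=.0365,op=.036,held=False)/' go.py
sed -i 's/^    ctrl.grip(op,40); ctrl.movep(\[\*g,.12\].*/    if not held:\n     ctrl.grip(op,40); ctrl.movep([*g,.12],down(th+turn))/; s/^    ctrl.move_linear(\[\*g,zg+.012\]/     ctrl.move_linear([*g,zg+.012]/; s/^    print("touch/     print("touch/' go.py
python3 - <<'E' | grep -v res
from go import *
run("piton",held=True)
cv2.imwrite("pics/s1.png",ctrl.snapshot("wrist")[:,:,::-1])
E
```

```text
piton opening 0.0006331576102528079 grip 0.0 expect 0.019 [ 0.5127 -0.11    0.0365]
MISSED
```

View pics/s1.png

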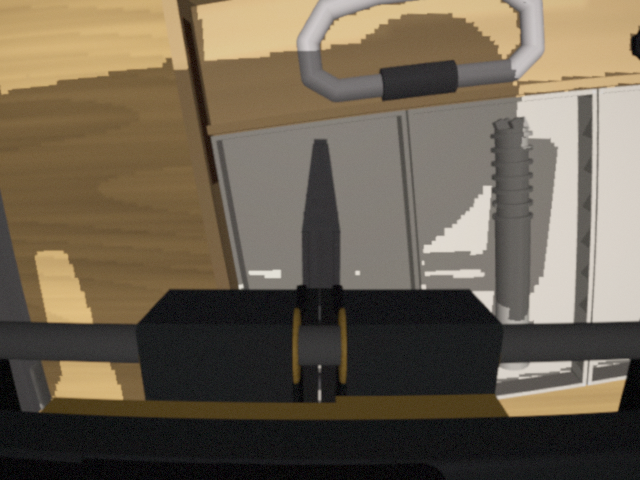

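The jaws closed to 0.6 mm at the right xy, over the piton, which is still in its tray (tip at (321,140), blade 303–340). I'll back off slowly and see whether it moved.

```bash
python3 - <<'E' | grep -v res
from go import *
cv2.imwrite("pics/sc1.png",cv2.resize(ctrl.snapshot("scene")[200:320,180:340,::-1],None,fx=4,fy=4))
ctrl.grip(.036,40)
ctrl.move_linear([.5127,-.11,.12],vel=.1); ctrl.move_linear([.43,-.11,.14],vel=.15); ctrl.pause(.2)
p=ctrl.camera_params("wrist"); import pickle; pickle.dump(p,open("p2.pkl","wb"))
cv2.imwrite("pics/p2.png",ctrl.snapshot("wrist")[:300,:,::-1]); print(ctrl.get_obs()["time_s"])
E
```

```text
10.875
```

View pics/p2.png

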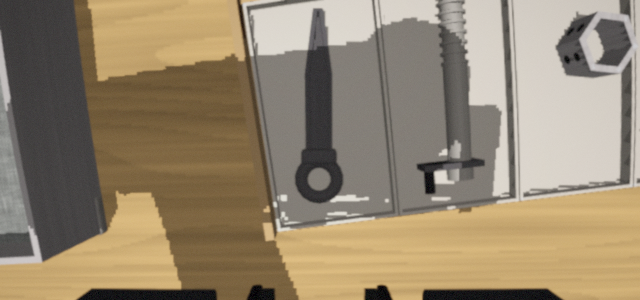

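View pics/sc1.png

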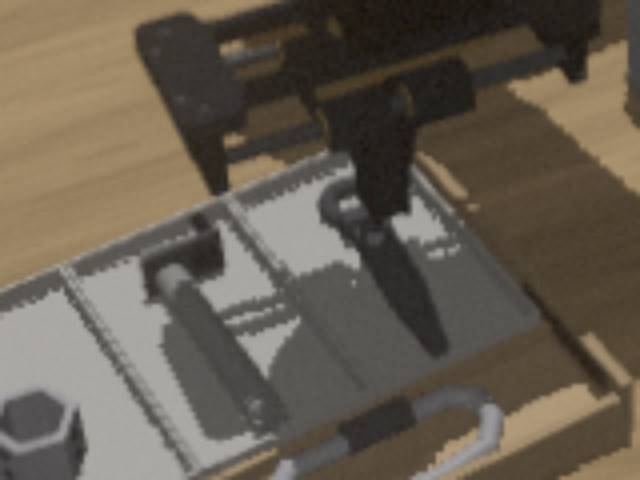

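```bash
python3 - <<'E' | grep -v res
from go import *
import pickle; p=pickle.load(open("p2.pkl","rb"))
print(pose2d([(.062,0),(-.046,0)],ray(p,[(317,10),(319,179)],.02)), L["piton"])
print("ice",pose2d([(.062,0),(-.064,0)],ray(p,[(452,-8),(460,181)],.024)), L["ice_screw"])
# blade edges at row 110, anvil rows
print(ray(p,[(306,110),(332,110),(318,156)],.023))
E
```

```text
(array([ 0.51614005, -0.10941235]), np.float64(-0.0054659761211875435), array([0.00096328, 0.00096328])) (array([ 0.51519097, -0.11000326]), np.float64(-0.016928306233147953))
ice (array([ 0.52898168, -0.20175097]), np.float64(0.0875693044674256), array([0.00176702, 0.00176702])) (array([ 0.53068091, -0.20116452]), np.float64(0.09958448603337608))
[[ 0.51571955 -0.10128422  0.023     ]
 [ 0.51542095 -0.11863171  0.023     ]
 [ 0.48519148 -0.10875132  0.023     ]]
```

```bash
python3 - <<'E' | grep -v res
from go import *
ctrl.grip(.02,40)
ctrl.movep([.40,-.02,.08],down(0)); ctrl.move_linear([.40,-.02,.03],vel=.15)
print(ctrl.move_linear([.40,-.02,.008],vel=.02,until_force=3)); o=ctrl.get_obs(); print(o["tool_pos"],o["contact_force"],o["time_s"])
ctrl.move_linear([.40,-.02,.1],vel=.2)
E
```

```text
False
[ 0.40013315 -0.01995536  0.00810511] [ 0.59377047 -0.44051353  0.51666998] 13.7583
```

Unexpected: at TCP z = 8 mm the fingertips (said to be 19 mm ahead) still had not met the bench. I'll measure the true offset.

```bash
python3 - <<'E' | grep -v res
from go import *
ctrl.move_linear([.40,-.02,.012],vel=.2)
print(ctrl.move_linear([.40,-.02,-.012],vel=.02,until_force=3)); o=ctrl.get_obs(); print(o["tool_pos"],o["contact_force"],o["time_s"])
cv2.imwrite("pics/sc2.png",cv2.resize(ctrl.snapshot("scene")[60:260,200:400,::-1],None,fx=3,fy=3))
ctrl.move_linear([.40,-.02,.1],vel=.2)
E
```

```text
True
[ 0.40019921 -0.0199719  -0.00439453] [-2.72157818 -0.52398636  7.12606932] 15.775
```

View pics/sc2.png

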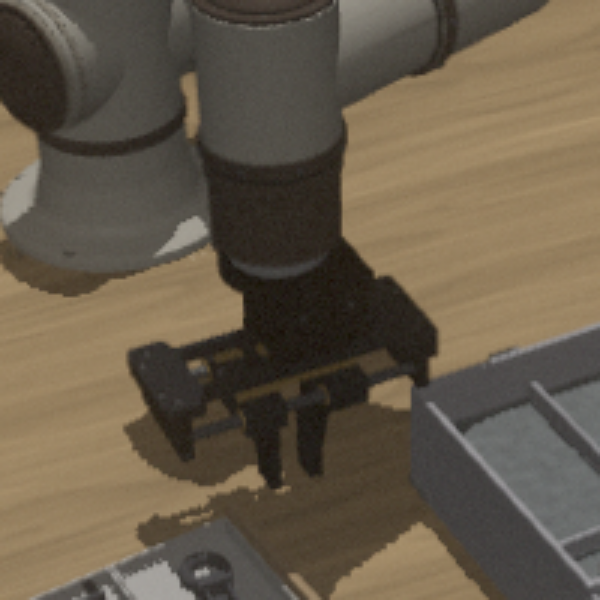

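```bash
python3 - <<'E' | grep -v res
from go import *
import pickle; P=pickle.load(open("P.pkl","rb"));p2=pickle.load(open("p2.pkl","rb")); top=ctrl.camera_params("top")
f=lambda a:(np.array(a)/1.78+[100,0])
def sh(p,d): q=dict(p); q["T"]=np.array(p["T"]).copy(); q["T"][2,3]+=d; return q
for d in (0,.0234):
  a=ray(sh(P["rack"],d),f([(120,46),(131,286),(297,16),(327,280),(661,45),(665,210)]),[.02,.02,.024,.024,.0205,.0205])[:,:2]
  b=ray(sh(p2,d),[(317,10),(319,179)],.02)[:,:2]
  dd=np.linalg.norm(a[::2]-a[1::2],axis=1)
  print(d,"lengths",dd.round(4),"true .108 .126 .077 | p2 len",np.linalg.norm(b[0]-b[1]).round(4)); print(a[:2].round(4).tolist(),b.round(4).tolist())
  c=ray(sh(P["box"],d),np.array([(65,352),(741,336)])/1.78+[95,0],.085); print("rim len",np.linalg.norm(c[0]-c[1]).round(4),"true .352",c.round(4).tolist())
print("top",ray(top,[(363,220),(367,267),(476,213),(479,246)],.02).round(4).tolist())
# sanity of tool tip vs wrist camera offset
for q in ctrl.get_obs()["qpos"],: print(q.round(3))
w=ctrl.camera_params("wrist"); print(w["T"][:3,3]-ctrl.get_obs()["tool_pos"])
# reproject actual fingertip: where do tips appear per model at opening .02
print(ctrl.get_obs()["opening"],ctrl.get_obs()["time_s"])
E
```

```text
0 lengths [0.1123 0.1208 0.0761] true .108 .126 .077 | p2 len 0.1099
[[0.5793, -0.1111], [0.4671, -0.1092]] [[0.5791, -0.1098], [0.4692, -0.1092]]
rim len 0.3485 true .352 [[0.4229, 0.4054, 0.085], [0.4315, 0.0571, 0.085]]
0.0234 lengths [0.1191 0.1282 0.0807] true .108 .126 .077 | p2 len 0.1185
[[0.5847, -0.1033], [0.4656, -0.1013]] [[0.5851, -0.1097], [0.4666, -0.1091]]
rim len 0.3696 true .352 [[0.4194, 0.4159, 0.085], [0.4285, 0.0464, 0.085]]
top [[0.5765, -0.1081, 0.02], [0.4672, -0.1132, 0.02], [0.5856, -0.3717, 0.02], [0.5082, -0.3739, 0.02]]
[ 3.60e-01  1.19e-01 -6.60e-01 -1.00e-03 -7.94e-01  1.21e+00]
[0.07170907 0.00126177 0.18125482]
0.020030613363763123 16.5
```

Both wrist views and the top view agree with each other and with the known sizes, so the kinematics and the camera are right. The fingertips are what differ from the description: by contact they are about 4 mm behind the reported TCP, not 19 mm ahead. I'll grasp using the measured offset.

```bash
sed -i 's/zg=.0365/zg=.0122/; s/ctrl.grip(0,40); o=/ctrl.grip(0,40); ctrl.pause(.1); o=/' go.py
python3 - <<'E' | grep -v res
from go import *
L["piton"]=(np.array([.5158,-.1097]),-.010)
run("piton")
cv2.imwrite("pics/s3.png",ctrl.snapshot("wrist")[:,:,::-1])
E
```

```text
touch on descent False
piton opening 0.0005149993908522444 grip 0.0 expect 0.019 [ 0.5133 -0.1097  0.0122]
MISSED
```

View pics/s3.png

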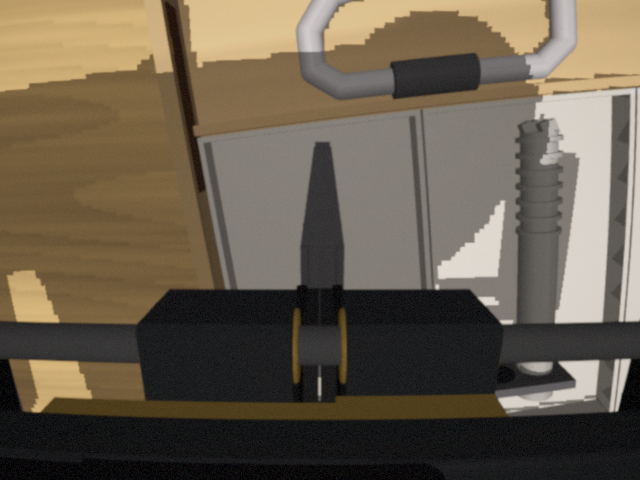

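```bash
python3 - <<'E' | grep -v res
from go import *
o=ctrl.get_obs(); print(o["contact_force"])
x=o["tool_pos"]
print(ctrl.move_linear([x[0],x[1],-.012],vel=.015,until_force=3)); o=ctrl.get_obs(); print(o["tool_pos"],o["contact_force"],o["time_s"])
cv2.imwrite("pics/sc3.png",cv2.resize(ctrl.snapshot("scene")[200:320,180:340,::-1],None,fx=4,fy=4))
if o["contact_force"][2]>2: ctrl.move_linear([x[0],x[1],o["tool_pos"][2]+.003],vel=.05)
E
```

```text
[-0.17658285 -0.78861007 -0.49083465]
True
[ 0.51335446 -0.10967791  0.0060533 ] [-0.76565302  0.72759192  3.23743624] 20.8833
```

View pics/sc3.png

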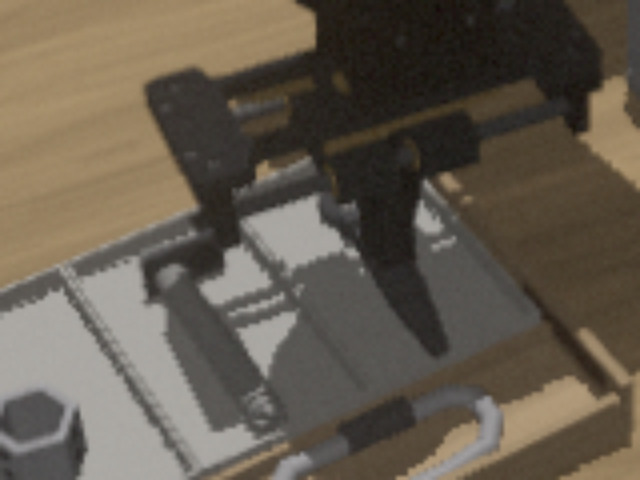

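```bash
python3 - <<'E' | grep -v res
from go import *
p=ctrl.camera_params("scene")
for (x,y,z),uv in (((.5127,-.11,.0365),(276,254)),((.4,-.02,-.0044),(297,219)),((.5133,-.1097,.006),(277.5,266))):
    print("seen tip",uv,"z of TCP reported",z,{k:proj(p,[[x,y,k]])[0].round(1).tolist() for k in (z-.019,z,z+.019,z+.03)})
print("known: piton tip/ring",proj(p,[[.579,-.1098,.02],[.469,-.109,.02]]).round(1), "seen",(180+438/4,200+352/4),(180+345/4,200+205/4))
print(ctrl.get_obs()["tool_pos"],ctrl.get_obs()["ee_rot"],ctrl.get_obs()["time_s"])
E
```

```text
seen tip (276, 254) z of TCP reported 0.0365 {0.017499999999999998: [277.2, 264.5], 0.0365: [276.6, 257.3], 0.055499999999999994: [275.9, 249.8], 0.0665: [275.5, 245.5]}
seen tip (297, 219) z of TCP reported -0.0044 {-0.0234: [297.4, 230.6], -0.0044: [297.0, 223.8], 0.014599999999999998: [296.6, 216.7], 0.025599999999999998: [296.4, 212.6]}
seen tip (277.5, 266) z of TCP reported 0.006 {-0.013: [278.5, 276.0], 0.006: [277.9, 269.0], 0.025: [277.2, 261.8], 0.036: [276.9, 257.6]}
known: piton tip/ring [[291.5 286.7]
 [268.8 249.1]] seen (289.5, 288.0) (266.25, 251.25)
[ 0.51327209 -0.10964152  0.00903351] [ 9.99986727e-01 -5.11513594e-03 -6.17165816e-04 -2.24669241e-05] 21.1833
```

Everything fits if the tips sit 19 mm *behind* the reported TCP. Closed on the piton top (z = 25 mm), the TCP read 6 mm, and on the bench probe it was the gripper body that met the toolbox rim (85 mm, 70 mm above the tips). I'll grasp with that offset and keep the force guard.

```bash
sed -i 's/zg=.0122/zg=-.0025/' go.py
python3 - <<'E' | grep -v res
from go import *
L["piton"]=(np.array([.5158,-.1097]),-.010)
run("piton")
ctrl.move_linear([.41,.3,.25],vel=.2);ctrl.pause(.1)
cv2.imwrite("pics/s4.png",ctrl.snapshot("wrist")[:300,:,::-1])
E
```

```text
touch on descent False
piton opening 0.017466874901657468 grip 39.99798059463501 expect 0.019 [ 0.5134 -0.1097 -0.0023]
held 0.017633912404616044
contact True [0.4989 0.3631 0.0277] planned z 0.027499999999999997
t 32.8167
```

View pics/s4.png

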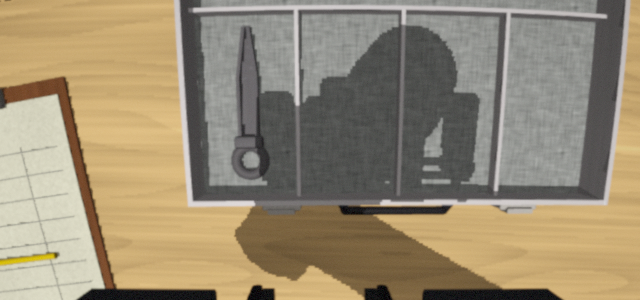

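The piton lies flat in bay 1, tip at (247,28) and eye at (250,160), and it touched down at the planned height. That was my 14th picture, so from here I'll verify by numbers.

```bash
python3 - <<'E' | grep -v res
from go import *
L["ice_screw"]=(np.array([.5298,-.2015]),.094)
run("ice_screw")
E
python3 - <<'E' | grep -v res
from go import *
o=ctrl.get_obs()
if o["time_s"]<60 and o["opening"]>.03: run("hex")
E
```

```text
touch on descent False
ice_screw opening 0.014832570984472517 grip 39.994513392448425 expect 0.017 [ 0.5269 -0.2018 -0.0024]
held 0.014599798682456661
contact True [0.5008 0.2771 0.0276] planned z 0.027499999999999997
t 46.2083
touch on descent False
hex opening 0.03606268698056199 grip 39.58217414302453 expect 0.036 [ 0.5551 -0.2906 -0.0023]
held 0.036191145803243015
contact True [0.5062 0.1912 0.0276] planned z 0.027499999999999997
t 59.1083
```

```bash
python3 - <<'E' | grep -v res
from go import *
run("descender")
ctrl.move_linear([.41,.2,.26],vel=.2); ctrl.pause(.3)
p=ctrl.camera_params("wrist"); im=ctrl.snapshot("wrist"); ref=cv2.imread("pics/box.png")[:,:,::-1]
# rectify the bay floor into toolbox coords at 1 mm/px and segment non-liner shapes per bay
import pickle; P=pickle.load(open("P.pkl","rb"))
gx,gy=np.meshgrid(np.arange(.045,-.104,-.001),np.arange(.171,-.171,-.001),indexing='ij')
X=np.c_[np.c_[gx.ravel(),gy.ravel()]@R2(byaw).T+box,np.full(gx.size,.052)]
def rect(p,i): m=proj(p,X).astype(np.float32).reshape(*gx.shape,2); return cv2.remap(np.ascontiguousarray(i),m[...,0],m[...,1],cv2.INTER_LINEAR)
a=rect(p,im); cv2.imwrite("pics/rect.png",a[:,:,::-1]); np.save("rect.npy",a)
g=cv2.GaussianBlur(cv2.cvtColor(a,cv2.COLOR_RGB2GRAY),(0,0),1.5)
for r in g[::5,::5]: print("".join(" .:-=+*#%@"[min(9,v//20)] for v in r))
o=ctrl.get_obs(); print(o["time_s"],o["opening"])
E
```

```text
touch on descent False
descender opening 0.015731513276420132 grip 39.994913935661316 expect 0.017 [ 0.5472 -0.3678 -0.0024]
held 0.015455634073326377
contact True [0.5182 0.1055 0.0274] planned z 0.027499999999999997
t 72.2917
=+++++++++++++++@=+++++++++++++++##++**++******+***@**********#*****=
=+##########%%%%@=##%###%%%%%%#%%%##%%%%%%%%%%##%%#@%%#%%####%%%%%%%+
=+#######*###%#%@=#%%%%#%%##%%%#%%##%%%%%%%%%%%%%%#@%%#**#%%%%%#%%%%+
=+####%#=-###%%%@=#%%%#%@@%*%%%%%%###%%%%%%%%%%#%%#@#=====+*%%%%#%%%+
=+###%%*--*#%#%%@=#%#%%%%@#+#%%%%@##%%%%#%%%#%%%%%#*=====+***%@%##%#+
-*#%#%%*--*%%%%%@=#%%%%%%@#+%%%%%%##%%%%%%%%%%%%%#=+=====++==+%%%%##+
-+%#%##+-=+%%%%%@=#%%%%%%@#+%%#%%%##%%%%%%%%%%%%%+=+=====*+===*%%%%%+
-=##%##====#%#%%@=#%%%%%%@#=#%%%%%##%%%%%%%%#%%%*==+=====*+===**%%%#+
==%%%%#==+-%%%%%@=#%%%%%%@#+#%%%%%##%%%%%%%%#%%*===+=====+*++**+#%%#+
=+%####-++-#%%%%@=*%%%%%%@#+#%#%%%%%%%%%%%%%%%*====+======+***+=#%%#+
=+%#%%#-++-#%%%%@=*%%%%%%@#+%%%%%%##%%%%%%%###=====+=======**+==*%%%+
=+%%%%*:++:*%%%%@=#%%%%%%@#+%%%%%@%%%%%%%%##**+====+=======**+==*%%%+
=+%%%%#-++:*%%%%@=#%%%%%%@%+%%%%
[... 555 characters left out ...]
+%%%===+================+===+*===#%++*+===
=+%%%#++++--%%%%@=*%%%%%@@%*%%%===+================+===*+==#%%+=*+===
=+%%%%++++==%%%%@=*%%%%%@@%+%%%===+================+===*+==*%%+=*+===
=+#%%#+=*#+=*%%#@=*%%%%%@@%+#%#===+================+===+*==#%%++*+===
=+#%%*=+%%*=+%%%@=#%%+==#@#==%#===+================+===+*+=++++**====
=+%%%#+-##+=*%%%@=##+++++*+=+%+===+================+====+**+++**+====
=+%%%#+==++=%%%%@=#*-++#%@%+#*====+================++====+*#%%#+=====
=+#%%%#*++*#%%%%@=##:+*%@@%*+=====+================++======++++====++
=+###%%%#%%%%%%%@=##:*#%###+======+===============**#======*####+=**+
======+==+=====+@=====++==========+================#+================
73.5667 0.03616531825233719
```

```bash
python3 -c "
from rig import ctrl
ctrl.pause(.5); print(ctrl.finish_job())"
```

```text
the job is handed in; nothing more can be done
None
```

All four pieces (piton, ice screw, hex, descender, left to right) were set down in order in the toolbox bays and released, and the job was handed in at about 74 s; each touched down at the planned height, and a final wrist-camera check showed all four roughly centred, though no verdict came back.

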